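Key the chuck hub onto the cup turner

TASK

Get the cup turner ready for lining cups: drop the loose key into the slot on top of its shaft, let go of it so that it lies fully down in the slot, then slide the square hub onto the shaft with its keyway over the key, black nose outward, until it is fully home against the collar. Let go of the hub and leave the other things on the table where they are.

Things in the scene. Friction and masses are not known exactly. Their poses are not given: they have to be found in the camera images.
- turner: The cup turner: grey motor box 128 mm long, 80 mm wide, its top 100 mm above the table, on a base plate 18 mm high that does not reach out beyond the collar. A level steel shaft, 26 mm diameter, axis 75 mm above the table, stands out of it and does not turn. Origin on the table under the collar's face; x along the shaft, from free end towards the motor; z up.
- shaft_seat (a point): Middle of the floor of the key slot in the top of the shaft. Slot 33 mm long, 9.6 mm wide, closed at both ends, upper edges chamfered; floor 82 mm above the table, 7 mm above the shaft's axis, 6 mm below the shaft's top. Lies 24.5 mm from shaft_stop towards the free end. Axes as the turner's.
- shaft_stop (a point): Point on the shaft's axis, 75 mm above the table, at the face of the collar (36 mm diameter, 12 mm thick) where the hub comes home. The shaft's free end is 66 mm out along -x, its last 8 mm tapering to 18 mm diameter. Axes as the turner's.
- key_center (a point): Centre of the loose steel key, a rectangular bar 30 mm long (own x), 8 mm wide (own y), 14 mm high (own z), long edges chamfered 1.2 mm, standing on the table on a narrow side, so its centre is 7 mm above its underside. In the slot it stands 8 mm proud of the shaft's top. About 26 g.
- hub_center (a point): Centre of the hub's square aluminium part, on the axis of its bore: 40 mm long (own x), 56 mm wide (own y), 56 mm high (own z). It stands on the table on a flat side, bore level, 28 mm up. Through bore 28 mm (eight-sided, across flats); keyway on top (own +z) along the whole length, 11 mm wide, up to 22.5 mm above the bore's axis. The +x end goes on first. About 0.3 kg.
- hub_nose (a point): Middle of the open end of the hub's black hollow nose (30 mm long, tapering from 52 to 42 mm diameter, wider inside than the shaft), on the bore's axis, 50 mm from hub_center along the hub's -x.
- dowel: plain round steel pin, 12 mm diameter, 35 mm long, lying flat; not the key
- spacer: loose plain steel ring, 42 mm outside, 29 mm bore, 10 mm high, lying flat; origin under its centre
- cup_a: brown paper cup, 80 mm across the rim, 92 mm high; origin under its centre
- cup_b: another such paper cup
- tin: paint tin, 100 mm diameter, 115 mm high; origin under its centre
- cards: stack of blank cards, 55 x 88 x 28 mm; origin under its centre
- reader: flat black card reader, 130 x 70 x 12 mm; origin under its centre
- brush: paint brush lying on the table

How it is judged (in metres and radians):
On the way, in this order (a step that is already met when the one before it is completed fails the run):
1. the key lies fully down in the shaft's slot, let go, while the hub is still off the shaft (x of key_center in the frame of shaft_seat between -0.003 and 0.003 m and y of key_center in the frame of shaft_seat between -0.0025 and 0.0025 m and z of key_center in the frame of shaft_seat between 0.005 and 0.009 m and angle between the x axis of key_center and the x axis of shaft_seat, either way round below 0.1 rad and contact force between the fingers and key below 0.1 N and distance between hub_center and shaft_stop above 0.1 m), for 0.3 s.
2. the hub is fully home on the shaft over the key (x of key_center in the frame of shaft_seat between -0.003 and 0.003 m and y of key_center in the frame of shaft_seat between -0.0025 and 0.0025 m and z of key_center in the frame of shaft_seat between 0.005 and 0.009 m and angle between the x axis of key_center and the x axis of shaft_seat, either way round below 0.1 rad and x of hub_center in the frame of shaft_stop between -0.023 and -0.017 m and y of hub_center in the frame of shaft_stop between -0.0025 and 0.0025 m and z of hub_center in the frame of shaft_stop between -0.0025 and 0.0025 m and x of hub_nose in the frame of shaft_stop below -0.04 m and angle between the x axis of hub_center and the x axis of shaft_stop, either way round below 0.08 rad and angle between the z axis of hub_center and the z axis of shaft_stop, either way round below 0.15 rad), for 0.2 s.
At the end, for the whole second after the job is handed in: The key lies in the shaft's slot (within 3 mm along, 2.5 mm across, 2 mm in height, 0.1 rad); the hub is on the shaft over it, back face within 3 mm of the collar, its axis within 2.5 mm and 0.08 rad of the shaft's, keyway up within 0.15 rad, nose outward; both at rest and let go (all of step 2 and linear speed of each of hub, key below 0.02 m/s); the robot touches nothing.
It fails at once if a bystander was moved by more than 25 mm (distance of any of dowel, spacer, cup_a, cup_b, tin, cards, reader, brush from where it was at the start of the episode above 0.025 m).
It also fails if it takes over 58 s, if anything falls off the work surface, if the arm or the gripper's body presses on something with over 40 N, if the wrist force passes 120 N, or if a joint passes its speed limit or range.

ROBOT

A 6-joint arm with a two-finger parallel gripper is mounted at the origin on the work surface. World frame = base frame: x ahead of the robot, y to its left, z up, the work surface at z = 0. Lengths are in mm, angles in rad, forces in N, time in s.
With the tool pointing down it reaches from about 350 to 975 mm from the base axis. Payload 7.1 kg.
Tool frame: the origin (TCP) lies midway between the tips of the shut fingers; the grasp point (between the pads) lies pinch_z behind it (pinch_z is the distance from the TCP to the grasp point, in mm); z points along the fingers, y is the line along which they close (so a half turn about z gives the same grasp; the last joint's range is limited). The gripper opens to 88 mm and grips with 3 to 60 N. Pads are 20 mm wide; open, the fingers measure 115 mm over their backs; the gripper's body (75 mm by 178 mm) begins 61 mm behind the grasp point.
Start: joints at [-1.166, 0.423, 1.63, -0, 1.089, -0.019], TCP at [257.032, -569.684, 222.675] pointing down, gripper open.
Joint ranges: [-3, 3], [-0.9, 2.11], [0.09, 2.58], [-1.31, 4.45], [0.11, 2.69], [-2.54, 2.54]. Speed limits (rad/s): [2.39, 2.39, 3.01, 3.14, 3.14, 3.14].

INTERFACE

Orientations are given as a rotation vector (axis times angle).
In Python, from workcell import get_obs, get_image, close_job, pinch_z gives the robot as it stands.
- The arm moves only by the tool jog_arm, never from a script. Its argument "commands" is a list of rows, each a list of 3 entries, a list of its own where there are three numbers: the gripper command: -1 is shut, 1 is fully open, values between are in proportion, then the shift along the tool's x, y, z as a fraction of full scale, then the turn, a rotation vector about the tool's x, y, z as a fraction of full scale. In form: [[gripper, [tx, ty, tz], [rx, ry, rz]], ...]. A call has 1 to 10 rows; each row shifts and turns the commanded pose from where the row before left it, along the tool's axes as they then stand; what a row does not reach is not made up. Full scale, the value 1, is 0.1 m for a shift and 45 degrees for a turn. A row lasts 1/10 s, in which the tool goes at most 50 mm and 8.59 degrees, less where a joint would pass 70% of its speed; a pose out of reach is approached as far as the arm can. A call with a number of a shift or a turn outside -1 to 1 is refused whole. A call with a gripper value outside its range is refused whole. The fingers move at their own pace and stop on an object; the grip force is fixed at half the most. Time passes only in rows, so rows that do not move let the fingers close. It gives the time, the measured TCP pose, the force, the opening and the grip force at its end, in the units of the state.
- get_obs(): the state, without advancing time (a new reading comes with each control period).
- get_image(name): name is "side" or "top"; returns a dict with "image" (420x560x3 uint8, blue, green, red), "z_map" (420x560 float32, mm along the optical axis (not along the pixel's ray), 0 where there is no reading), "intrinsics" (3x3 intrinsics, pixels), "eye" and "orientation" of the camera in the world. Camera axes: x right, y down, z forward; pixel columns grow to the right and rows downward; lengths in mm; the calibration is good to about 2 mm. A picture is of the moment at which its call begins.
- close_job(): hands the job in; it is judged then, once.
The state is a dict: "t": time; "qpos": joint angles; "qvel": joint speeds; "joint_torque": joint torques, N m; "ee_pos": TCP position; "orientation": TCP orientation; "ft_force": force on the tool from outside, world axes, zero at the start; "moment": the same for the moment, N m; "width": finger opening in mm; "grasp_force": force on a finger pad.
Only numpy, scipy, OpenCV 4.12 (cv2) and the standard library are available. Lean on these libraries where they do the work, as an engineer would, in place of code of your own. Each camera call takes 0.05 s, during which the arm holds its last target. There are 200 camera calls.

## Working session

There is one attempt and no reset: what is moved stays moved. The work goes in short steps, Python scripts to look and compute and a tool call to move; the robot and the scene stay as the last step left them, time stands still between calls to the robot, and variables do not carry over. Pictures are saved under pics/ and viewed, at most 10 in all, crops included, and the job is handed in when it is done.

Besides the shell and the picture viewer there is one more tool, called after ">>>" as name([rows], argument=value, ...), one row to a line, values as JSON. jog_arm: Moves the arm, as the interface text tells. Its arguments: {"type":"object","properties":{"commands":{"type":"array","items":{"type":"array"}}},"required":["commands"]}

```bash
mkdir -p pics; ls
cat > h.py <<'E'
import numpy as np,cv2
from scipy.spatial.transform import Rotation as R
from workcell import get_obs,get_image,close_job,pinch_z
def grab(n,f):
    d=get_image(n); np.savez(f'pics/{f}.npz',**{k:np.asarray(v) for k,v in d.items()}); cv2.imwrite(f'pics/{f}.png',d['image']); return d
def load(f): return dict(np.load(f'pics/{f}.npz'))
def rot(d):
    o=np.asarray(d['orientation']); return o if o.shape==(3,3) else R.from_rotvec(o).as_matrix()
def ray(d,u,v):
    return rot(d)@np.linalg.inv(d['intrinsics'])@np.array([u,v,1.])
def onz(d,u,v,z):
    r=ray(d,u,v); e=np.asarray(d['eye']); return e+r*(z-e[2])/r[2]
def cloud(d):
    h,w=d['z_map'].shape; u,v=np.meshgrid(np.arange(w),np.arange(h))
    p=np.stack([u,v,np.ones_like(u)],-1)@np.linalg.inv(d['intrinsics']).T*d['z_map'][...,None]
    P=p@rot(d).T+np.asarray(d['eye']); P[d['z_map']==0]=np.nan; return P
E
python3 - <<'E'
from h import *
print(pinch_z,get_obs())
for n in('top','side'):
    d=grab(n,n+'0'); print(d['eye'],d['orientation'],d['intrinsics'])
E
```

```text
pics
18.700000000000003 {'t': 0.0, 'qpos': array([-1.16598682e+00,  4.23845543e-01,  1.63068398e+00, -4.20311055e-06,
        1.08854899e+00, -1.90054755e-02]), 'qvel': array([-0.00010926, -0.00058978, -0.00131387,  0.00060804,  0.00057757,
        0.0011048 ]), 'joint_torque': array([ 1.73827575e-03, -5.44615352e+01, -2.73665822e+01,  6.45168917e-02,
        2.27987365e-02, -1.31114193e-04]), 'ee_pos': array([ 256.83187419, -569.19847448,  221.90110666]), 'orientation': array([-3.06989428e+00, -6.60452230e-01,  4.52969837e-04]), 'ft_force': array([-0.20198335, -0.01663808, -1.43502599]), 'moment': array([ 0.04129534, -0.04694774,  0.04235142]), 'grasp_force': 0.0, 'width': 87.6532295876514}
[ 397.81204126  -61.06453179 1117.23492737] [-2.16262548  2.15503953 -0.16678384] [[454.87411862   0.         279.91806458]
 [  0.         454.87411862 204.38883613]
 [  0.           0.           1.        ]]
[  20.19200297  958.34426579 1033.86719169] [-0.67194516  2.58641727 -1.23773613] [[542.05714936   0.         281.35183919]
 [  0.         542.05714936 211.25400552]
 [  0.           0.           1.        ]]
```

View pics/top0.png

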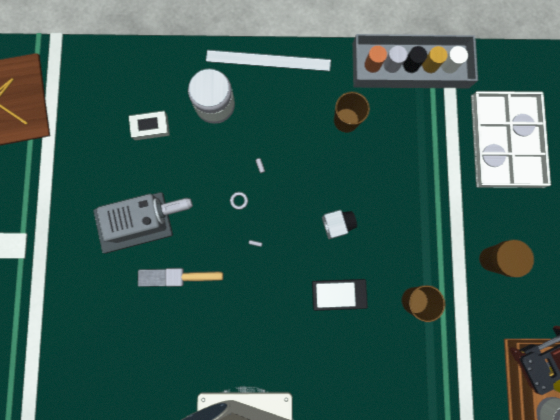

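View pics/side0.png

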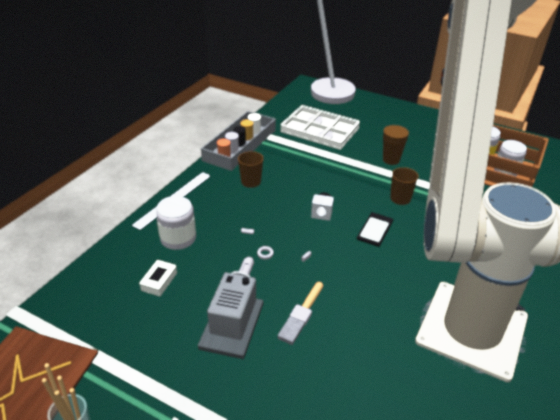

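Top view: turner at about (132,218) with its shaft pointing right to (190,205). The hub is at (337,223) with its nose to the right, and small pins lie at (260,165) and (255,243). I'll zoom in to tell the key from the dowel.

Run:
```python
from h import *
d=load('top0');s=load('side0')
c=lambda I,x,y,w,h,k:cv2.resize(I[y:y+h,x:x+w],(w*k,h*k),interpolation=cv2.INTER_CUBIC)
I=d['image'];S=s['image']
a=np.vstack([np.hstack([c(I,150,185,50,37,8),c(I,315,200,50,37,8)]),np.hstack([c(I,235,150,50,37,8),c(I,235,225,50,37,8)])])
cv2.imwrite('pics/z1.png',a)
b=np.vstack([np.hstack([c(S,225,250,50,37,8),c(S,300,185,50,37,8)]),np.hstack([c(S,222,215,50,37,8),c(S,283,238,50,37,8)])])
cv2.imwrite('pics/z2.png',b)
P=cloud(d)
for n,(u,v) in dict(hub=(335,224),p1=(260,165),p2=(255,243),shaft=(178,207),motor=(130,218),collar=(160,210)).items():
    print(n,np.round(P[v,u],1), np.round(onz(d,u,v,10),1))
```

```text
hub [ 497.8 -209.    56.9] [ 502.2 -215.5   10. ]
p1 [648.2 -30.9  11.8] [648.6 -30.8  10. ]
p2 [455.  -20.4  12.1] [455.1 -20.3  10. ]
shaft [532.7 153.4  83.9] [542.4 168.7  10. ]
motor [505.4 256.2  99.7] [514.8 284.2  10. ]
collar [524.6 192.   92. ] [534.8 212.3  10. ]
```

View pics/z1.png

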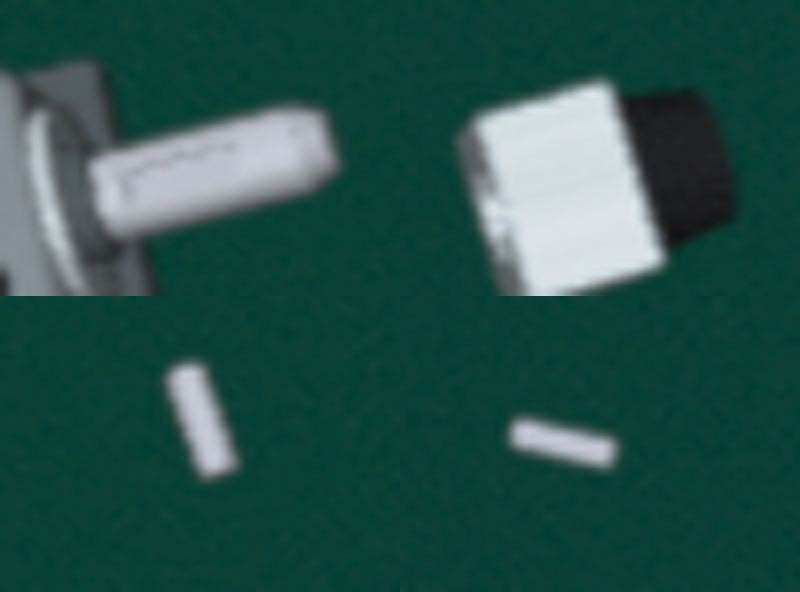

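View pics/z2.png

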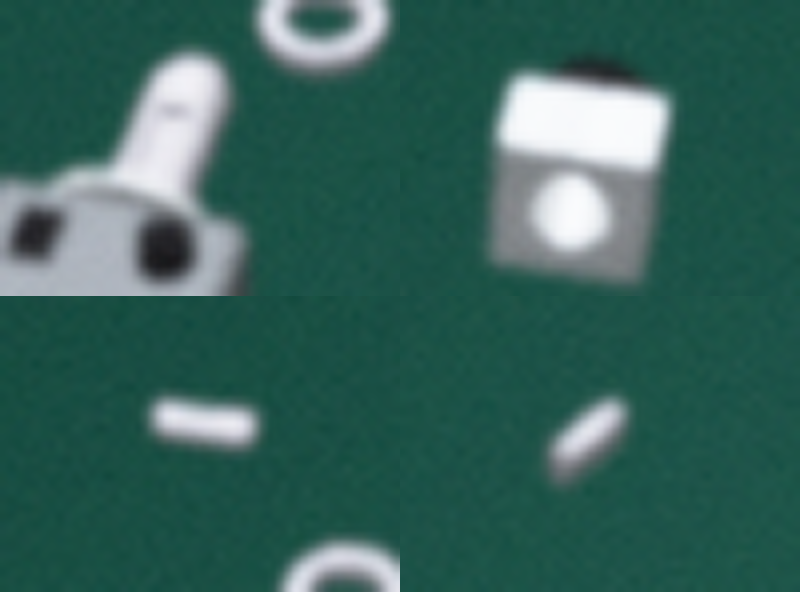

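The narrow prism p2 at top (255,243) is the key, and p1 is the round dowel. The hub's bore faces the turner, nose away, with its top face up. Next I'll measure the key, hub and shaft.

```bash
cat >> h.py <<'E'
def seg(d,box,thr=120,rng=None):
    x,y,w,h=box; I=d['image'].astype(int); m=np.zeros(I.shape[:2],np.uint8); m[y:y+h,x:x+w]=(I.min(2)[y:y+h,x:x+w]>thr)
    n,l,st,c=cv2.connectedComponentsWithStats(m); k=1+np.argmax(st[1:,4]); return (l==k).astype(np.uint8)
def rect(d,m,z):
    # rectangle of mask cast on plane z, weighted by upscaled edges
    c=max(cv2.findContours(m,cv2.RETR_EXTERNAL,cv2.CHAIN_APPROX_NONE)[0],key=len)[:,0]
    p=np.array([onz(d,u,v,z)[:2] for u,v in c]); return cv2.minAreaRect(p.astype(np.float32))
def pca(d,m,z):
    v,u=np.nonzero(m); p=np.array([onz(d,a,b,z)[:2] for a,b in zip(u,v)]); c=p.mean(0); w,V=np.linalg.eigh(np.cov((p-c).T)); a=V[:,1]
    return c,np.degrees(np.arctan2(a[1],a[0])),p
def go(x,y,z,yaw_y=None):
    """shift (tool frame, after turn) and turn for tool pointing down at x,y,z with closing line yaw_y deg"""
    o=get_obs(); T=R.from_rotvec(o['orientation']); p=o['ee_pos']
    Y=T.as_matrix()[:,1]; cur=np.degrees(np.arctan2(Y[1],Y[0]))
    dy=0 if yaw_y is None else (yaw_y-cur+90)%180-90
    print('pos',p.round(1),'yawY',round(cur,2),'tilt',T.as_matrix()[:,2].round(4),'shift(tool,pre-turn) ',(T.inv().apply(np.array([x,y,z])-p)/100).round(4),'turn rz deg',round(-dy,2),'frac',round(-dy/45,4))
E
python3 - <<'E'
from h import *
for n,bx,z in [('top0',(240,230,30,25),14),('side0',(295,240,25,25),14)]:
    d=load(n);m=seg(d,bx); print('key',n,m.sum(),pca(d,m,z)[:2],rect(d,m,z))
d=load('top0'); m=seg(d,(318,200,45,45),170); print('hub',m.sum(),pca(d,m,56)[:2],rect(d,m,56))
d=load('side0'); m=seg(d,(305,185,35,30),200); print('hubs',m.sum(),pca(d,m,56)[:2],rect(d,m,56))
d=load('top0'); m=seg(d,(163,190,40,35),140); c,a,p=pca(d,m,75); print('shaft',m.sum(),c,a,rect(d,m,75))
P=cloud(d)
v,u=np.nonzero(m); Q=P[v,u]; Q=Q[np.isfinite(Q).all(1)]; print(Q[:,2].min(),Q[:,2].max(),len(Q))
for r in range(188,222,1): print(r,''.join('%4d'%x for x in d['image'][r,155:200].min(1)))
m=((P[...,2]>97)&(P[...,2]<104)).astype(np.uint8); m[:,:90]=0;m[:,170:]=0;m[:190]=0;m[250:]=0
print('motor',m.sum(),rect(d,m,100))
go(455,-20.4,120,0)
E
```

```text
key top0 41 (array([455.10702905, -20.24680119]), np.float64(78.63291584063609)) ((454.9797668457031, -20.1839542388916), (29.89820671081543, 7.560748100280762), 78.90271759033203)
key side0 42 (array([456.78795161, -20.67073177]), np.float64(82.20699931208767)) ((456.1708068847656, -20.57221794128418), (34.30125045776367, 13.090858459472656), 83.0423812866211)
hub 396 (array([ 498.72602501, -209.85758914]), np.float64(-164.70020044536656)) ((498.2650146484375, -207.83468627929688), (54.77777099609375, 44.104217529296875), 17.55965805053711)
hubs 161 (array([ 500.67429381, -212.32511042]), np.float64(-166.04309493006497)) ((501.1219482421875, -212.26502990722656), (55.197147369384766, 40.66749572753906), 15.90831184387207)
shaft 251 [537.54762757 159.84382158] 105.1319149310673 ((537.7315063476562, 159.61944580078125), (20.99748420715332, 65.08863067626953), 14.61074447631836)
76.58620903375254 90.59407477350715 249
188    5   6   5  10   5   9   5   5   5   6  13  12  12   2  13  11  12  12   6   4   7  13   3   7   7   7   6  11  10   5  11  11   9   7   9  12   9   8  10   5   6  
[... 5684 characters left out ...]
2   4  10  12   9  11   8   7  10  12   9  15   8   0   9   9   6
220  127 111  97 124 143 117  83  77  71  69  76  82  76  53  27  15   5  13  10  12  11   6  10   5   9   4  12  10   7  10  12   3   8   3   6   8   9   9   7   9   6  10   6  11   9
221  127 114  97  92 114 115  93  79  71  64  75  83  76  57  32  16   9  12   5  12   6   4  13   6   2  13   3  10  10   7   9  11   9   9   5  10  13  11  10   8  11   9  11  10   8
motor 1596 ((508.2252197265625, 260.62322998046875), (78.422119140625, 129.92324829101562), 15.392034530639648)
pos [ 256.8 -569.3  222. ] yawY -65.72 tilt [-6.0e-04  1.3e-03 -1.0e+00] shift(tool,pre-turn)  [ 4.0634 -4.1867  1.0256] turn rz deg -65.72 frac -1.4604
```

Run:
```python
from h import *
d=load('top0'); g=d['image'].min(2).astype(float)
up=[];lo=[]
for c in range(170,185):
    col=g[190:222,c]; th=75
    i=np.argmax(col>th); up.append(onz(d,c,190+i-1+(th-col[i-1])/(col[i]-col[i-1]),75)[:2])
    j=len(col)-1-np.argmax(col[::-1]>th); lo.append(onz(d,c,190+j+(col[j]-th)/(col[j]-col[j+1]),75)[:2])
up=np.array(up);lo=np.array(lo)
fu=np.polyfit(up[:,1],up[:,0],1);fl=np.polyfit(lo[:,1],lo[:,0],1);f=(fu+fl)/2
print(fu,fl,'width',(fu-fl)@[160,1]*np.cos(np.arctan(f[0])),'x@y160',f@[160,1],'ang',90-np.degrees(np.arctan(f[0])))
print('tip z84',onz(d,191,203,84),'tip z75',onz(d,191.2,204,75),'collar z88',onz(d,160.9,206,88))
# depth profile along axis
P=cloud(d)
a=np.arctan(f[0]); u=np.array([np.sin(a),np.cos(a)]);n=np.array([u[1],-u[0]]);o=np.array([f@[160,1],160])
Q=P[185:225,150:200].reshape(-1,3); s=(Q[:,:2]-o)@u; t=(Q[:,:2]-o)@n
k=(abs(t)<4)&(Q[:,2]>60); i=np.argsort(s[k])
for q in i[::2]: print(round(s[k][q],1),round(t[k][q],1),round(Q[k][q,2],1),end=' | ')
print()
k=(s>-22)&(s<26)&(Q[:,2]>70)&(abs(t)<16)
for lo_ in range(-14,15,2):
    z=Q[k&(t>=lo_)&(t<lo_+2),2]; print(lo_+1,len(z),np.median(z).round(1) if len(z) else '')
```

```text
[-2.65376821e-01  5.92996120e+02] [-2.73792699e-01  5.66804336e+02] width 26.589075047105133 x@y160 536.7666664025768 ang 105.08739784219271
tip z84 [542.07067186 124.0719438   84.        ] tip z75 [541.00181734 125.15801041  75.        ] collar z88 [534.3012556  191.32711947  88.        ]
-34.2 1.9 78.3 | -33.7 -3.4 82.5 | -32.7 1.5 83.8 | -31.8 -3.2 84.8 | -30.1 -0.3 84.5 | -28.3 2.7 83.6 | -27.4 -2.1 85.1 | -26.2 0.2 87.9 | -24.7 2.7 89.5 | -23.5 -1.5 88.4 | -22.3 3.6 87.9 | -21.2 -0.8 87.5 | -19.5 2.0 87.3 | -18.5 -2.5 87.9 | -16.4 0.9 84.8 | -15.5 -3.8 85.9 | -14.5 1.0 87.1 | -13.4 -3.4 86.8 | -11.6 -0.4 85.9 | -10.0 2.3 86.4 | -9.1 -2.3 86.8 | -7.1 3.8 81.7 | -6.2 -1.0 83.0 | -4.2 2.2 81.0 | -3.3 -2.4 81.7 | -2.0 2.8 81.1 | -0.1 3.1 82.7 | 1.2 1.7 78.0 | 2.8 1.6 81.8 | 4.1 -2.7 80.5 | 5.6 0.1 81.0 | 8.1 3.7 76.6 | 8.4 -1.6 80.9 | 10.7 -3.7 83.4 | 11.2 3.5 84.0 | 12.6 -0.6 82.1 | 14.3 2.2 82.0 | 15.5 0.7 78.1 | 17.9 -1.3 79.9 | 18.1 -3.9 81.5 | 19.4 1.3 81.1 | 20.5 -3.1 80.4 | 22.7 -2.6 80.9 | 23.6 -0.5 84.7 | 24.2 -2.6 84.1 | 25.3 2.4 84.5 | 27.0 2.5 87.2 | 27.5 -2.4 89.5 | 29.2 3.1 87.0 | 30.6 -1.1 85.3 | 32.2 1.7 85.5 | 32.9 0.9 92.9 | 34.4 3.6 93.6 | 35.7 2.1 89.8 | 36.1 -0.3 90.4 | 38.5 -2.2 91.8 | 38.9 0.9 87.4 | 39.7 0.2 94.0 | 40.6 2.3 97.6 | 41.5 1.8 103.4 | 42.2 -2.9 104.8 | 44.6 0.6 101.2 | 46.1 -3.4 98.8 | 47.8 2.0 96.5 | 49.6 2.2 98.4 | 50.2 -2.5 100.2 | 51.4 2.5 99.8 | 52.4 -1.9 99.9 | 54.3 1.1 98.8 | 55.8 -2.9 96.5 | 
-13 26 77.3
-11 24 82.5
-9 19 83.5
-7 19 84.7
-5 16 84.0
-3 21 83.3
-1 18 83.7
1 14 81.1
3 17 82.7
5 24 85.4
7 15 84.8
9 17 82.8
11 7 79.6
13 0 
15 0
```

>>> jog_arm([
  [0,[0.5,-0.5,0],[0,0,-0.19]],
  [0,[0.5,-0.5,0],[0,0,-0.19]],
  [0,[0.5,-0.3,0],[0,0,-0.19]],
  [0,[0.5,-0.1,0],[0,0,-0.19]],
  [0,[0.5,0,0],[0,0,-0.19]],
  [0,[0.5,0,0],[0,0,-0.19]],
  [0,[0.5,0,0],[0,0,-0.19]],
])

```text
t: 0.8
ee_pos: [383.5, -243.8, 222.7]
orientation: [2.325, 2.111, 0.001]
ft_force: [1.2, -0.8, -1.4]
width: 43.8
grasp_force: 0.0
```

Run:
```python
from h import *
go(455.1,-20.3,60,-11.3)
```

```text
pos [ 383.5 -243.8  222.7] yawY -5.52 tilt [ 7.e-04 -2.e-04 -1.e+00] shift(tool,pre-turn)  [2.2942 0.4962 1.627 ] turn rz deg 5.78 frac 0.1283
```

>>> jog_arm([
  [0,[0.45,0.1,0.2],[0,0,0]],
  [0,[0.45,0.1,0.2],[0,0,0]],
  [0,[0.45,0.1,0.3],[0,0,0]],
  [0,[0.45,0.1,0.3],[0,0,0]],
  [0,[0.4942,0.0962,0.3],[0,0,0]],
  [0,[0,0,0.327],[0,0,0.1283]],
  [0,[0,0,0],[0,0,0]],
  [0,[0,0,0],[0,0,0]],
])

```text
t: 1.6
ee_pos: [449.8, -37.9, 69.9]
orientation: [-2.432, -1.987, 0.003]
ft_force: [-0.2, -0.2, -0.4]
width: 43.9
grasp_force: 0.0
```

Run:
```python
from h import *
go(455.1,-20.3,7.5,-11.3)
```

```text
pos [449.8 -37.9  69.9] yawY -11.5 tilt [-2.2e-03  2.0e-04 -1.0e+00] shift(tool,pre-turn)  [0.1828 0.0184 0.624 ] turn rz deg -0.2 frac -0.0044
```

>>> jog_arm([
  [0,[0.183,0.018,0],[0,0,0]],
  [0,[0,0,0.3],[0,0,0]],
  [0,[0,0,0.1],[0,0,0]],
  [0,[0,0,0],[0,0,0]],
  [0,[0,0,0],[0,0,0]],
])

```text
t: 2.1
ee_pos: [456.2, -20.9, 30.9]
orientation: [2.436, 1.984, 0.001]
ft_force: [0.4, 0.3, 0.7]
width: 43.9
grasp_force: 0.0
```

Run:
```python
from h import *
go(455.1,-20.3,7.5,-11.3)
```

```text
pos [456.2 -20.9  30.9] yawY -11.68 tilt [ 5.e-04 -0.e+00 -1.e+00] shift(tool,pre-turn)  [ 0.0038 -0.0119  0.2344] turn rz deg -0.38 frac -0.0084
```

>>> jog_arm([
  [0,[0.004,-0.012,0.15],[0,0,0]],
  [0,[0,0,0.085],[0,0,0]],
  [0,[0,0,0],[0,0,0]],
  [-0.4,[0,0,0],[0,0,0]],
  [-1,[0,0,0],[0,0,0]],
  [-1,[0,0,0],[0,0,0]],
  [-1,[0,0,0],[0,0,0]],
  [-1,[0,0,0],[0,0,0]],
  [-1,[0,0,0],[0,0,0]],
])

```text
t: 3.0
ee_pos: [455.0, -19.6, 6.7]
orientation: [2.435, 1.985, 0.0]
ft_force: [-0.2, -0.3, 2.7]
width: 7.3
grasp_force: 30.0
```

>>> jog_arm([
  [-1,[0,0,-0.3],[0,0,0]],
  [-1,[0,0,-0.4],[0,0,0]],
  [-1,[0,0,-0.4],[0,0,0]],
  [-1,[0,0,0],[0,0,-0.19]],
  [-1,[0,0,0],[0,0,-0.19]],
  [-1,[0,0,0],[0,0,-0.19]],
  [-1,[0,0,0],[0,0,0]],
])

```text
t: 3.7
ee_pos: [454.6, -19.6, 116.6]
orientation: [-1.932, -2.477, 0.0]
ft_force: [0.4, -0.7, -0.1]
width: 7.5
grasp_force: 30.0
```

Run:
```python
from h import *
print(get_obs()['width']);go(534.9,167,120,15.2)
```

```text
7.526293188720791
pos [454.6 -19.6 116.6] yawY 14.09 tilt [-0.  0. -1.] shift(tool,pre-turn)  [ 1.6144  1.2325 -0.0337] turn rz deg -1.11 frac -0.0247
```

>>> jog_arm([
  [-1,[0.36,0.28,-0.01],[0,0,0]],
  [-1,[0.36,0.28,-0.01],[0,0,0]],
  [-1,[0.36,0.28,-0.01],[0,0,0]],
  [-1,[0.36,0.28,0],[0,0,0]],
  [-1,[0.17,0.11,0],[0,0,0]],
  [-1,[0,0,0],[0,0,-0.025]],
  [-1,[0,0,0],[0,0,0]],
  [-1,[0,0,0],[0,0,0]],
])

```text
t: 4.5
ee_pos: [534.3, 165.2, 119.2]
orientation: [-1.912, -2.492, 0.002]
ft_force: [0.5, -0.1, -0.1]
width: 7.2
grasp_force: 30.0
```

Run:
```python
from h import *
go(534.9,167,120,15.2)
a=grab('side','side1')['image'];b=grab('top','top1')['image']
c=lambda I,x,y,w,h,k:cv2.resize(I[y:y+h,x:x+w],(w*k,h*k),interpolation=cv2.INTER_CUBIC)
cv2.imwrite('pics/z3.png',np.hstack([c(a,205,225,65,95,6),c(b,135,165,65,95,6)]))
```

```text
pos [534.3 165.2 119.2] yawY 15.0 tilt [-1.4e-03 -6.0e-04 -1.0e+00] shift(tool,pre-turn)  [ 0.0156  0.0103 -0.0083] turn rz deg -0.2 frac -0.0044
```

View pics/z3.png

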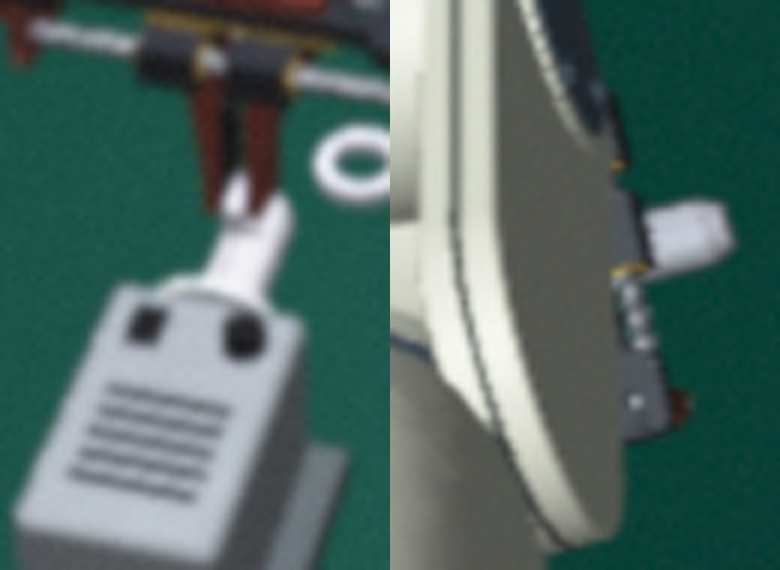

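Side view: key held between the fingers at about (244,257), right over the shaft; the top view is blocked by the arm. I'll use the finger silhouettes against the known tool axis, and the shaft edges, to get a relative offset in the side camera.

```bash
cat >> h.py <<'E'
def proj(d,p):
    q=d['intrinsics']@(rot(d).T@(np.asarray(p,float)-np.asarray(d['eye']))); return q[:2]/q[2]
E
python3 - <<'E'
from h import *
s0=load('side0');s1=load('side1')
I=s1['image'].astype(int)
for r in range(236,262,2): print(r,[tuple(int(k) for k in I[r,c]) for c in range(233,256)])
g=s0['image'].min(2)
for r in range(255,284,2): print(r,g[r,228:266])
ax=lambda z:proj(s1,[534.3-(z-119.2)*-0.0014,165.2+(z-119.2)*.0006,z])
print('tool axis',[ax(z).round(2) for z in (119,130,140,150,160)])
u=np.array([-.2603,.9655]);o=np.array([534.9,167.0])
print('shaft axis',[(s,proj(s0,[*(o+u*s),75]).round(2)) for s in(-41.5,-30,-20,-10,0,10,20)])
print('px/mm lateral',proj(s0,[534.9+.9655,167+.26,75])-proj(s0,[534.9,167,75]))
E
```

```text
236 [(31, 26, 26), (33, 30, 29), (28, 26, 26), (34, 40, 43), (48, 68, 78), (68, 93, 107), (92, 101, 111), (109, 105, 108), (110, 104, 104), (83, 81, 79), (54, 50, 48), (46, 41, 39), (52, 46, 44), (48, 43, 40), (57, 50, 48), (55, 49, 45), (59, 52, 49), (58, 52, 50), (59, 59, 60), (72, 82, 90), (86, 111, 123), (101, 121, 132), (117, 125, 126)]
238 [(37, 35, 30), (35, 33, 25), (36, 35, 31), (32, 33, 30), (34, 42, 51), (36, 49, 65), (36, 46, 68), (37, 42, 65), (33, 37, 55), (34, 36, 45), (33, 32, 33), (31, 27, 28), (32, 31, 28), (33, 30, 28), (32, 30, 29), (34, 32, 29), (33, 30, 28), (34, 31, 34), (40, 45, 52), (61, 83, 96), (90, 117, 133), (123, 134, 141), (148, 145, 145)]
240 [(61, 70, 27), (57, 66, 27), (50, 56, 30), (41, 44, 39), (32, 35, 49), (32, 37, 61), (31, 35, 66), (30, 35, 65), (32, 34, 59), (32, 32, 45), (31, 30, 32), (34, 31, 29), (33, 28, 26), (32, 29, 28), (35, 30, 30), (32, 29, 29), (33, 28, 29), (29, 30, 27), (31, 36, 34), (36, 47, 51), (45, 63, 69), (56, 73, 68), (71, 77, 59)]
242 [(70, 84, 24), (70, 82, 27), (66, 77, 36), (53, 62, 51), (38, 43, 64), (32, 35, 70), (34, 
[... 5368 characters left out ...]
175 176 175 176 173 177 167 141  89  45  29  30
  33  34  58 110 157 170 169 158 127  89  49  29  26  27  30  26  29  24
  29  28]
283 [154 151 152 160 170 173 173 174 175 176 172 172 170 151 100  56  35  34
  36  53  86 131 163 169 156 136 102  67  42  25  30  28  25  27  26  27
  26  26]
tool axis [array([244.82, 258.49]), array([244.71, 255.18]), array([244.6 , 252.15]), array([244.49, 249.08]), array([244.38, 245.99])]
shaft axis [(-41.5, array([249.36, 260.29])), (-30, array([248.08, 263.41])), (-20, array([246.95, 266.15])), (-10, array([245.81, 268.92])), (0, array([244.66, 271.73])), (10, array([243.5 , 274.57])), (20, array([242.32, 277.44]))]
px/mm lateral [-0.39009858 -0.07342333]
```

Run:
```python
from h import *
s0=load('side0');s1=load('side1')
u=np.array([-.2603,.9655]);o=np.array([536.5,167.4]);k=np.array([534.3,165.2])
for z in(112,126.5): print('key end',z,proj(s1,[*(k+u*15),z]),proj(s1,[*(k-u*15),z]))
print('ftip near/far',proj(s1,[*(k+u*10),119.2]),proj(s1,[*(k-u*10),119.2]))
print('tip',proj(s0,[*(o-41.5*u),84]),'slot far top/bot',proj(s0,[*(o-16.5*u),88]),proj(s0,[*(o-16.5*u),82]),'slot near top',proj(s0,[*(o+16.5*u),88]),'collar top',proj(s0,[*(o+24.5*u),93]),proj(s0,[*(o+36.5*u),93]))
print('px/mm along',proj(s0,[*(o+u),88])-proj(s0,[*o,88]))
g=s0['image'].min(2); print(g[250:280,238:252])
g1=s1['image'].min(2); print(g1[250:266,240:252])
```

```text
key end 112 [243.11167827 264.81529094] [246.6438035  256.39893097]
key end 126.5 [242.95279566 260.47384712] [246.51225286 252.07392265]
ftip near/far [243.63260926 261.24540409] [245.99627337 255.64006611]
tip [248.6647449  257.58650148] slot far top/bot [245.8021952  263.24759555] [245.8578474  264.97996587] slot near top [241.94015803 272.54215094] collar top [240.92230774 273.39123326] [239.46388799 276.88991162]
px/mm along [-0.11708787  0.28178904]
[[ 28  24  29  28  23  22  25  23  25  26  26  23  27  25]
 [ 22  28  25  20  24  24  27  29  24  27  24  25  25  28]
 [ 25  23  27  23  25  27  29  25  26  23  27  28  23  25]
 [ 24  25  27  24  24  23  26  21  20  25  27  25  26  24]
 [ 26  26  27  25  28  25  26  25  27  29  29  27  27  27]
 [ 22  25  24  28  28  28  26  28  31  40  48  45  40  32]
 [ 28  28  24  26  27  29  31  40  64  86  99  98  84  62]
 [ 26  27  27  29  26  32  55  88 127 159 175 169 153 124]
 [ 24  24  24  27  32  56 105 153 192 217 226 224 210 181]
 [ 26  29  27  28  44  90 156 207 228 237 238 237 228 205]
 [ 24  30  25  32  62 122 191 227 236 239 240 237 
[... 1247 characters left out ...]
 27  46  54  47  34  30  28  34  45]
 [ 33  27  32  48  77  86  62  36  31  32  36  45]
 [ 32  33  46  87 127 128  82  43  31  31  36  45]
 [ 31  38  68 129 174 164 105  49  30  33  40  46]
 [ 36  45  95 168 207 184 111  52  33  42  57  67]
 [ 38  65 130 198 221 190 108  50  39  64 102 113]
 [ 39  81 155 215 226 185 107  50  55  98 154 169]
 [ 51  87 157 208 213 172 103  55  83 139 194 203]
 [ 60  89 133 173 178 152 107  87 118 179 215 215]
 [ 48  71 110 136 143 139 136 138 165 206 226 214]
 [ 39  67 106 129 135 148 165 176 199 223 226 208]
 [ 44  80 129 150 159 166 176 190 209 225 220 197]
 [ 55 112 167 188 194 204 207 211 219 225 213 182]
 [ 72 143 198 215 220 231 232 233 232 226 205 168]]
```

Run:
```python
from h import *
go(536.6,166.9,100,15.2)
```

```text
pos [534.7 165.1 119.5] yawY 15.0 tilt [-7.e-04 -3.e-04 -1.e+00] shift(tool,pre-turn)  [0.012  0.0233 0.1945] turn rz deg -0.2 frac -0.0045
```

>>> jog_arm([
  [-1,[0.012,0.023,0.1],[0,0,-0.0045]],
  [-1,[0,0,0.1],[0,0,0]],
  [-1,[0,0,0],[0,0,0]],
  [-1,[0,0,0],[0,0,0]],
  [-1,[0,0,0],[0,0,0]],
])

```text
t: 5.1
ee_pos: [537.1, 168.1, 99.5]
orientation: [-1.905, -2.498, 0.0]
ft_force: [-0.0, 0.4, 0.2]
width: 7.6
grasp_force: 30.0
```

Run:
```python
from h import *
go(536.6,166.9,94,15.2)
```

```text
pos [537.1 168.1  99.5] yawY 15.33 tilt [-1.e-04 -0.e+00 -1.e+00] shift(tool,pre-turn)  [-0.0103 -0.0084  0.0547] turn rz deg 0.13 frac 0.0028
```

>>> jog_arm([
  [-1,[0,0,0.02],[0,0,0]],
  [-1,[0,0,0.02],[0,0,0]],
  [-1,[0,0,0.015],[0,0,0]],
  [-1,[0,0,0],[0,0,0]],
])

```text
t: 5.5
ee_pos: [536.9, 168.1, 93.8]
orientation: [-1.905, -2.498, 0.0]
ft_force: [0.2, -1.0, -0.3]
width: 7.5
grasp_force: 30.0
```

>>> jog_arm([
  [-1,[0,0,0.015],[0,0,0]],
  [-1,[0,0,0],[0,0,0]],
  [-1,[0,0,0],[0,0,0]],
])

```text
t: 5.8
ee_pos: [537.1, 168.2, 92.5]
orientation: [-1.905, -2.498, 0.0]
ft_force: [0.2, -0.0, -0.3]
width: 7.5
grasp_force: 30.0
```

>>> jog_arm([
  [-1,[0,0,0.015],[0,0,0]],
  [-1,[0,0,0],[0,0,0]],
  [-1,[0,0,0],[0,0,0]],
])

```text
t: 6.1
ee_pos: [537.0, 168.1, 91.4]
orientation: [-1.905, -2.498, 0.0]
ft_force: [-1.4, -0.3, 4.7]
width: 7.6
grasp_force: 30.0
```

>>> jog_arm([
  [-1,[0,-0.007,0],[0,0,0]],
  [-1,[0,0,0],[0,0,0]],
  [-1,[0,0,0],[0,0,0]],
])

```text
t: 6.4
ee_pos: [536.3, 167.9, 90.9]
orientation: [-1.905, -2.498, 0.0]
ft_force: [0.0, 0.0, 0.2]
width: 7.4
grasp_force: 30.0
```

>>> jog_arm([
  [-1,[-0.007,0,0],[0,0,0]],
  [-1,[0,0,0],[0,0,0]],
  [-1,[0,0,0],[0,0,0]],
])

```text
t: 6.7
ee_pos: [536.5, 167.2, 90.9]
orientation: [-1.905, -2.498, 0.0]
ft_force: [-0.1, -0.5, -0.4]
width: 7.6
grasp_force: 30.0
```

Lateral contact is gone, so I'll continue down.

>>> jog_arm([
  [-1,[0,0,0.01],[0,0,0]],
  [-1,[0,0,0],[0,0,0]],
  [-1,[0,0,0],[0,0,0]],
])

```text
t: 7.0
ee_pos: [536.5, 167.2, 89.9]
orientation: [-1.905, -2.498, 0.0]
ft_force: [-1.1, 0.3, 0.2]
width: 7.8
grasp_force: 30.0
```

>>> jog_arm([
  [-1,[0,0,0.008],[0,0,0]],
  [-1,[0,0,0],[0,0,0]],
  [-1,[0,0,0],[0,0,0]],
])

```text
t: 7.3
ee_pos: [536.5, 167.2, 89.2]
orientation: [-1.905, -2.498, 0.0]
ft_force: [-0.8, -1.0, -0.5]
width: 7.8
grasp_force: 30.0
```

>>> jog_arm([
  [-0.6,[0,0,0],[0,0,0]],
  [-0.6,[0,0,0],[0,0,0]],
  [-0.6,[0,0,0],[0,0,0]],
  [-0.6,[0,0,-0.1],[0,0,0]],
  [-0.6,[0,0,-0.4],[0,0,0]],
  [0,[0,0,-0.5],[0,0,0]],
  [0,[-0.5,0,0],[0,0,0]],
  [0,[-0.5,0,0],[0,0,0]],
  [0,[-0.5,0,0],[0,0,0]],
  [0,[-0.5,0,0],[0,0,0]],
])

```text
t: 8.3
ee_pos: [590.0, -27.3, 190.5]
orientation: [1.904, 2.498, 0.001]
ft_force: [0.1, 0.3, -0.2]
width: 43.9
grasp_force: 0.0
```

Run:
```python
from h import *
print(get_obs()['ee_pos'])
a=grab('side','side2')['image'];b=grab('top','top2')['image']
c=lambda I,x,y,w,h,k:cv2.resize(I[y:y+h,x:x+w],(w*k,h*k),interpolation=cv2.INTER_CUBIC)
cv2.imwrite('pics/z4.png',np.hstack([c(a,222,245,45,45,8),c(b,152,185,45,45,8)]))
```

```text
[590.02963754 -27.32608339 190.5151741 ]
```

View pics/z4.png

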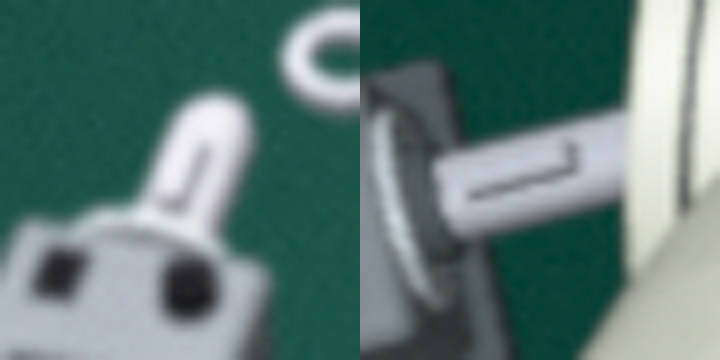

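Key is in the slot, top view around (170–182, 205). I'll check its height by depth and plan the hub.

Run:
```python
from h import *
u=np.array([-.2603,.9655]);n=np.array([.9655,.2603]);o=np.array([536.5,167.2])
for f,off in(('top2',[-1.6,-.4]),('side2',[0,0])):
    Q=cloud(load(f)).reshape(-1,3); q=Q[:,:2]-o-np.array(off); s=q@u;t=q@n
    for a,b in((-14,-5),(-5,5),(5,14),(-40,-20)):
        k=(s>a)&(s<b)&(abs(t)<3)&(Q[:,2]>70); print(f,a,b,k.sum(),np.median(Q[k,2]).round(1))
d=load('side0');
# hub end-face lower edge etc: top-face corners
m=seg(d,(305,185,35,30),200); print('hub side corners',cv2.boxPoints(rect(d,m,56)))
d=load('top0'); m=seg(d,(318,200,45,45),170); print('hub top corners',cv2.boxPoints(rect(d,m,56)))
g=d['image'].min(2)
for r in range(206,242,2): print(r,g[r,318:362])
```

```text
top2 -14 -5 12 94.9
top2 -5 5 14 96.0
top2 5 14 12 95.4
top2 -40 -20 9 85.7
side2 -14 -5 7 94.9
side2 -5 5 8 95.7
side2 5 14 9 95.2
side2 -40 -20 9 87.1
hub side corners [[ 469.0069  -200.27477]
 [ 480.1538  -239.38475]
 [ 533.237   -224.2553 ]
 [ 522.0901  -185.14531]]
hub top corners [[ 465.49927 -195.07332]
 [ 478.80548 -237.12242]
 [ 531.03076 -220.59605]
 [ 517.72455 -178.54695]]
206 [10  9  8  7  9  8  7 10 15 11  0  2  4  8  3  6 12 11  7 14  8 13 10 12
  5  8 11 12  6 12 10  6 10  7 10  5 13  9  5  5  9  6 12  2]
208 [11  5  4 11  9  9  7  8 16 11  2 14  8  7  9  5  8  9  8  9 10 10  9  8
  7 13 12 12 10  6 13  8  7  6  7  5  3  3  8 12 17  7  7  7]
210 [ 13   7   8   6   6   6   7   7   6   8  14   6   6  10  16  17  25  44
  60  83 101 119 110  68  22   8   8   8  13   4   6  13  12  11   8  11
  10   1   5  11  10   6   8   9]
212 [  8  10   5  11  16   6   4  11  14  26  45  56  83 101 121 137 176 201
 204 209 212 214 205 149  63  25  21  22  18  22  21  22  23  25  20  17
  14   3  11  10   8   8   5   9]
214 [ 14  11   6  10   9  28  72 117 154 186 201 205 208 211 212 2
[... 1719 characters left out ...]
   9   5   4   9  11
  12   7  10   7  12   6   7   3]
234 [  8  13   5   9   9  11  10  14  41  75  91 106 170 208 215 218 218 215
 215 214 209 205 198 182 156 132 103  68  45  23   9   9   7   1   3   7
   9  10  12   7   8  13   7  11]
236 [ 14   8   6  10   8  10  11   6  14  47  78  95 131 179 201 197 181 158
 133 102  74  57  36  21  17  15   7   9  11   7   7  10  11   6  10  12
   5   4  13   7  11  12   8   6]
238 [ 5  9 11  9 10 10  2  9  3 20 64 77 66 58 54 37 22 19 11 12 10  3 11  9
  7 14  8  7  8  9  9  7  6  2 13  4  9  9 17  8 10  7  6 12]
240 [ 4  9 13  8  5  9  5 10  7  8 11 11  3  3  9 12 14  5  8 12 10  5  8 10
 12  1  9  9  3  4  5 12  8 11 11  7  4  8  6 12  8  8  5  8]
```

Run:
```python
from h import *
go(501,-212.2,120,15.2)
```

```text
pos [591.2 -30.7 190.4] yawY 15.04 tilt [ 0.0027 -0.0013 -1.    ] shift(tool,pre-turn)  [-1.5173 -1.3436  0.7041] turn rz deg -0.16 frac -0.0035
```

>>> jog_arm([
  [1,[-0.3,-0.27,0.1],[0,0,0]],
  [1,[-0.3,-0.27,0.1],[0,0,0]],
  [1,[-0.3,-0.27,0.1],[0,0,0]],
  [1,[-0.3,-0.27,0.1],[0,0,0]],
  [1,[-0.3,-0.27,0.1],[0,0,0]],
  [1,[0,0,0.2],[0,0,0]],
  [1,[0,0,0],[0,0,0]],
  [1,[0,0,0],[0,0,0]],
])

```text
t: 9.2
ee_pos: [499.2, -205.3, 119.7]
orientation: [-1.905, -2.498, -0.0]
ft_force: [1.3, -0.3, 0.9]
width: 88.0
grasp_force: 0.0
```

Run:
```python
from h import *
go(501,-212.2,9.3,15.2);print(get_obs()['width'])
```

```text
pos [ 499.2 -205.3  119.7] yawY 15.35 tilt [-3.e-04  3.e-04 -1.e+00] shift(tool,pre-turn)  [-7.1500e-02 -2.0000e-04  1.1039e+00] turn rz deg 0.15 frac 0.0034
87.98388210788971
```

>>> jog_arm([
  [1,[-0.07,0,0.4],[0,0,0]],
  [1,[0,0,0.4],[0,0,0]],
  [1,[0,0,0.2],[0,0,0]],
  [1,[0,0,0.1],[0,0,0]],
  [1,[0,0,0],[0,0,0]],
  [-1,[0,0,0],[0,0,0]],
  [-1,[0,0,0],[0,0,0]],
  [-1,[0,0,0],[0,0,0]],
  [-1,[0,0,0],[0,0,0]],
  [-1,[0,0,0],[0,0,0]],
])

```text
t: 10.2
ee_pos: [501.2, -212.9, 9.9]
orientation: [1.905, 2.497, 0.0]
ft_force: [-0.7, 0.5, 5.8]
width: 56.2
grasp_force: 29.9
```

Run:
```python
from h import *
u=np.array([-.2622,.965]);o=np.array([536.0,167.1]);print(get_obs())
p=o-u*100; print(p); go(*p,57,15.2)
```

```text
{'t': 10.2, 'qpos': array([-4.23549919e-01,  6.39244345e-01,  1.90607252e+00,  6.70194452e-05,
        5.95184444e-01, -6.91143757e-01]), 'qvel': array([ 0.00068492, -0.00246411,  0.00031595, -0.00065096,  0.00308686,
        0.00161356]), 'joint_torque': array([-2.30971053e-01, -5.10238802e+01, -1.37095276e+01, -2.46203667e-02,
       -1.72470664e-01, -3.01262648e-03]), 'ee_pos': array([ 501.23939709, -212.91114009,    9.92688057]), 'orientation': array([1.90468107e+00, 2.49703208e+00, 4.44954602e-04]), 'ft_force': array([-0.73237745,  0.52055976,  5.7944175 ]), 'moment': array([ 0.02285691, -0.03343427,  0.01293536]), 'grasp_force': 29.92519609630108, 'width': 56.24534256433286}
[562.22  70.6 ]
pos [ 501.2 -212.9    9.9] yawY 15.33 tilt [ 1.e-03 -4.e-04 -1.e+00] shift(tool,pre-turn)  [ 2.5727  1.338  -0.4713] turn rz deg 0.13 frac 0.0029
```

>>> jog_arm([
  [-1,[0,0,-0.2],[0,0,0]],
  [-1,[0,0,-0.27],[0,0,0]],
  [-1,[0.4,0.2,0],[0,0,0]],
  [-1,[0.4,0.2,0],[0,0,0]],
  [-1,[0.4,0.2,0],[0,0,0]],
  [-1,[0.4,0.2,0],[0,0,0]],
  [-1,[0.4,0.25,0],[0,0,0]],
  [-1,[0.4,0.25,0],[0,0,0]],
  [-1,[0,0,0],[0,0,0]],
  [-1,[0,0,0],[0,0,0]],
])

```text
t: 11.2
ee_pos: [562.2, 54.1, 55.8]
orientation: [-1.901, -2.5, 0.001]
ft_force: [0.0, 0.1, -3.3]
width: 56.4
grasp_force: 29.9
```

Run:
```python
from h import *
u=np.array([-.2622,.965]);o=np.array([536.0,167.1]);print(get_obs()['ft_force'])
p=o-u*100; go(*p,56.9,15.2)
a=grab('side','side3')['image'];b=grab('top','top3')['image']
c=lambda I,x,y,w,h,k:cv2.resize(I[y:y+h,x:x+w],(w*k,h*k),interpolation=cv2.INTER_CUBIC)
cv2.imwrite('pics/z5.png',np.hstack([c(a,215,220,65,75,6),c(b,150,165,65,75,6)]))
```

```text
[ 0.01414194  0.10963403 -3.28753427]
pos [562.2  54.1  55.8] yawY 15.49 tilt [-1.2e-03 -2.0e-04 -1.0e+00] shift(tool,pre-turn)  [ 0.1587  0.0444 -0.0113] turn rz deg 0.29 frac 0.0064
```

View pics/z5.png

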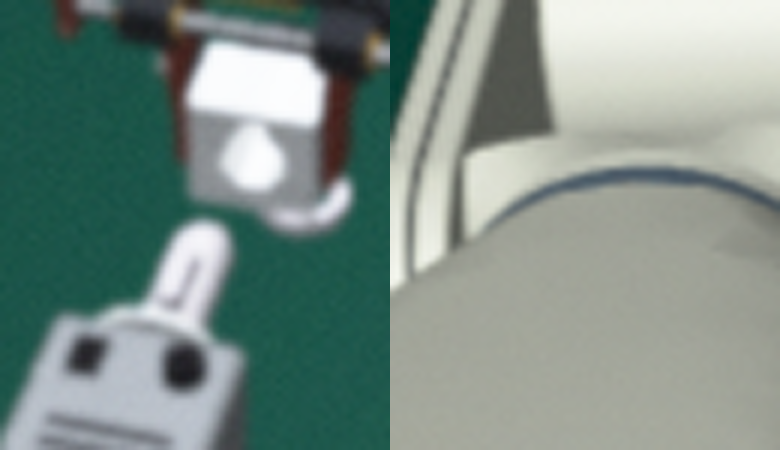

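>>> jog_arm([
  [-1,[0.08,0.044,-0.007],[0,0,0.004]],
  [-1,[0,0,0],[0,0,0]],
  [-1,[0,0,0],[0,0,0]],
  [-1,[0,0,0],[0,0,0]],
])

```text
t: 11.7
ee_pos: [564.8, 61.5, 57.0]
orientation: [-1.91, -2.494, 0.0]
ft_force: [0.3, -0.0, -4.3]
width: 56.0
grasp_force: 29.9
```

```bash
cat >> h.py <<'E'
def axis():
    u=np.array([-.2622,.965]);n=np.array([.965,.2622]);o=np.array([536.0,167.1]);ob=get_obs();q=ob['ee_pos'][:2]-o
    Y=R.from_rotvec(ob['orientation']).as_matrix()[:,1]
    print('s_stop',round(q@u-24.5,2),'lat',round(q@n,2),'z-56.9',round(ob['ee_pos'][2]-56.9,2),'yaw',np.degrees(np.arctan2(Y[1],Y[0])).round(2),'f u,n,z',(ob['ft_force'][:2]@u).round(2),(ob['ft_force'][:2]@n).round(2),ob['ft_force'][2].round(2),ob['moment'].round(2))
E
python3 -c "
from h import *
axis()"
```

```text
s_stop -133.91 lat 0.11 z-56.9 0.06 yaw 15.12 f u,n,z -0.11 0.29 -4.26 [ 0.   -0.08  0.03]
```

>>> jog_arm([
  [-1,[0.2,0,0],[0,0,0]],
  [-1,[0.2,0,0],[0,0,0]],
  [-1,[0.1,0,0],[0,0,0]],
  [-1,[0.03,0,0],[0,0,0]],
  [-1,[0.03,0,0],[0,0,0]],
  [-1,[0,0,0],[0,0,0]],
])

```text
t: 12.3
ee_pos: [550.3, 115.9, 57.0]
orientation: [1.909, 2.495, 0.0]
ft_force: [-0.4, 0.3, -3.7]
width: 56.0
grasp_force: 29.9
```

```bash
python3 -c "
from h import *
axis()"
```

```text
s_stop -77.68 lat 0.39 z-56.9 0.06 yaw 15.16 f u,n,z 0.4 -0.32 -3.69 [-0.08 -0.14  0.01]
```

>>> jog_arm([
  [-1,[0.04,0,0],[0,0,0]],
  [-1,[0.04,0,0],[0,0,0]],
  [-1,[0.04,0,0],[0,0,0]],
  [-1,[0,0,0],[0,0,0]],
])

```text
t: 12.7
ee_pos: [547.0, 128.0, 56.9]
orientation: [-1.909, -2.495, -0.0]
ft_force: [-0.3, -0.3, -3.7]
width: 55.3
grasp_force: 29.9
```

```bash
python3 -c "
from h import *
axis()"
```

```text
s_stop -65.06 lat 0.33 z-56.9 0.04 yaw 15.18 f u,n,z -0.21 -0.36 -3.71 [-0.01 -0.11 -0.  ]
```

Free of contact. I'll pass over the key end (front at −45, key end at −39.5) in small steps.

>>> jog_arm([
  [-1,[0.03,0,0],[0,0,0]],
  [-1,[0.03,0,0],[0,0,0]],
  [-1,[0.03,0,0],[0,0,0]],
  [-1,[0.02,0,0],[0,0,0]],
  [-1,[0,0,0],[0,0,0]],
])

```text
t: 13.2
ee_pos: [544.1, 138.5, 56.9]
orientation: [-1.909, -2.495, 0.0]
ft_force: [1.0, 0.5, -3.2]
width: 55.7
grasp_force: 29.9
```

```bash
python3 -c "
from h import *
axis()"
```

```text
s_stop -54.19 lat 0.32 z-56.9 0.02 yaw 15.18 f u,n,z 0.22 1.12 -3.2 [ 0.05 -0.13  0.01]
```

>>> jog_arm([
  [-1,[0.05,0,0],[0,0,0]],
  [-1,[0.05,0,0],[0,0,0]],
  [-1,[0.05,0,0],[0,0,0]],
  [-1,[0.05,0,0],[0,0,0]],
  [-1,[0.05,0,0],[0,0,0]],
  [-1,[0.03,0,0],[0,0,0]],
  [-1,[0,0,0],[0,0,0]],
])

```text
t: 13.9
ee_pos: [536.7, 165.8, 56.9]
orientation: [-1.908, -2.496, -0.0]
ft_force: [-0.3, 0.5, -4.1]
width: 56.2
grasp_force: 29.9
```

```bash
python3 -c "
from h import *
axis()"
```

```text
s_stop -26.0 lat 0.36 z-56.9 0.03 yaw 15.19 f u,n,z 0.53 -0.14 -4.14 [-0.04 -0.04 -0.  ]
```

Now I'll push to the collar, watching the force.

>>> jog_arm([
  [-1,[0.02,0,0],[0,0,0]],
  [-1,[0.02,0,0],[0,0,0]],
  [-1,[0.015,0,0],[0,0,0]],
  [-1,[0,0,0],[0,0,0]],
])

```text
t: 14.3
ee_pos: [535.9, 168.9, 57.0]
orientation: [1.908, 2.494, -0.002]
ft_force: [2.9, -10.2, -3.3]
width: 56.1
grasp_force: 29.9
```

```bash
python3 -c "
from h import *
axis()"
```

```text
s_stop -22.73 lat 0.38 z-56.9 0.09 yaw 15.17 f u,n,z -10.62 0.13 -3.29 [-1.75 -0.53 -0.12]
```

>>> jog_arm([
  [-1,[0.01,0,0],[0,0,0]],
  [-1,[0,0,0],[0,0,0]],
  [-1,[0,0,0],[0,0,0]],
])

```text
t: 14.6
ee_pos: [535.9, 169.0, 57.0]
orientation: [1.908, 2.493, -0.003]
ft_force: [3.4, -16.3, -2.7]
width: 55.7
grasp_force: 29.9
```

Run:
```python
from h import *
axis()
a=grab('side','side4')['image']
c=lambda I,x,y,w,h,k:cv2.resize(I[y:y+h,x:x+w],(w*k,h*k),interpolation=cv2.INTER_CUBIC)
cv2.imwrite('pics/z6.png',c(a,205,225,75,75,8))
```

```text
s_stop -22.67 lat 0.35 z-56.9 0.1 yaw 15.16 f u,n,z -16.67 -0.99 -2.69 [-2.46 -0.77 -0.23]
```

View pics/z6.png

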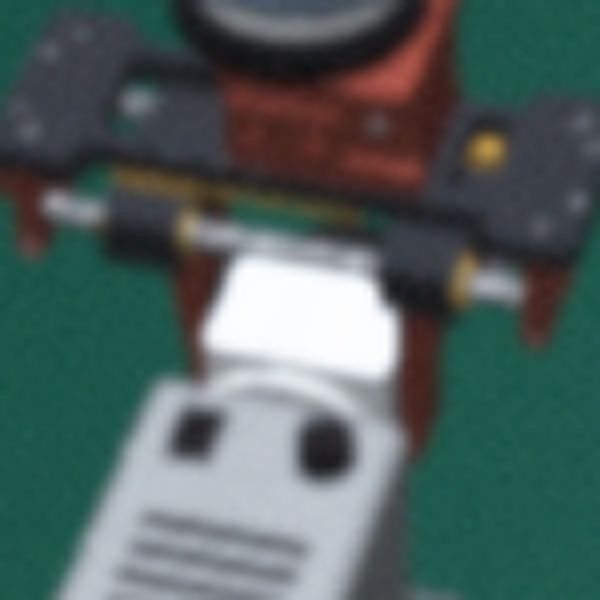

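>>> jog_arm([
  [-1,[-0.015,0,0],[0,0,0]],
  [0.6,[0,0,0],[0,0,0]],
  [0.6,[0,0,0],[0,0,0]],
  [0.6,[0,0,0],[0,0,0]],
  [0.6,[0,0,0],[0,0,0]],
  [0.6,[0,0,-0.2],[0,0,0]],
  [0.6,[0,0,-0.4],[0,0,0]],
  [0.6,[0,0,-0.4],[0,0,0]],
  [0.6,[0,0,-0.4],[0,0,0]],
  [0.6,[0,0,0],[0,0,0]],
])

```text
t: 15.65
ee_pos: [538.9, 171.4, 202.6]
orientation: [1.905, 2.491, 0.013]
ft_force: [1.5, 0.8, -0.1]
width: 70.3
grasp_force: 0.0
```

>>> jog_arm([
  [0.6,[-0.5,0,-0.2],[0,0,0]],
  [0.6,[-0.5,0,0],[0,0,0]],
  [0.6,[-0.5,0,0],[0,0,0]],
  [0.6,[-0.5,0,0],[0,0,0]],
  [0.6,[-0.5,0,0],[0,0,0]],
  [0.6,[-0.5,0,0],[0,0,0]],
  [0.6,[0,0,0],[0,0,0]],
  [0.6,[0,0,0],[0,0,0]],
])

```text
t: 16.45
ee_pos: [612.6, -116.7, 214.5]
orientation: [-1.911, -2.492, 0.0]
ft_force: [0.1, 0.8, 0.2]
width: 70.3
grasp_force: 0.0
```

Run:
```python
from h import *
o=get_obs();print(o['ee_pos'],o['ft_force'])
a=grab('side','side5')['image'];b=grab('top','top5')['image']
c=lambda I,x,y,w,h,k:cv2.resize(I[y:y+h,x:x+w],(w*k,h*k),interpolation=cv2.INTER_CUBIC)
cv2.imwrite('pics/z7.png',np.hstack([c(a,205,225,75,75,5),c(b,140,170,75,75,5)]))
```

```text
[ 612.59599463 -116.72241836  214.45391527] [0.12707074 0.7830689  0.23268799]
```

View pics/z7.png

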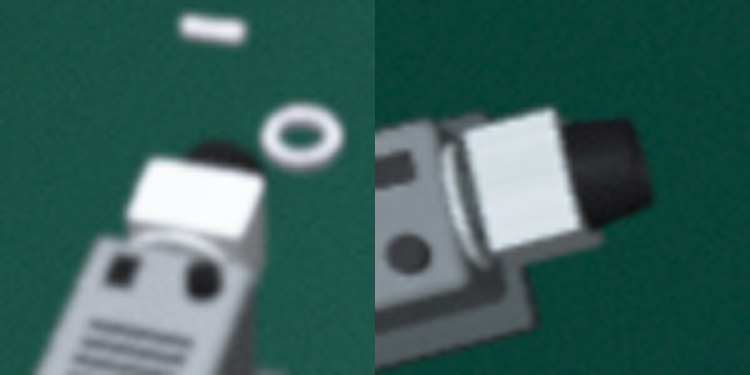

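The hub sits flush at the collar with its nose outward: top view about (248,207), nose to (268,204). One last measurement, then hand in.

Run:
```python
from h import *
u=np.array([-.2622,.965]);n=np.array([.965,.2622]);stop=np.array([536.0,167.1])+24.5*u
for f,bx in(('top5',(228,185,45,45)),('side5',(228,252,35,25))):
    d=load(f)
    if f=='top5': bx=(156,188,28,36)
    m=seg(d,bx,170 if f=='top5' else 200); r=rect(d,m,102.5); q=np.array(r[0])-stop; print(f,m.sum(),r,q@u,q@n)
Q=cloud(load('top5'))[m.astype(bool)] if 0 else None
d=load('top5');m=seg(d,(156,188,28,36),170);z=cloud(d)[m.astype(bool)][:,2];print(np.nanmedian(z))
```

```text
top5 422 ((533.2884521484375, 170.22337341308594), (54.655792236328125, 38.85954284667969), 14.621143341064453) -20.774335889692388 -1.7976951678466782
side5 296 ((534.1109619140625, 173.62086486816406), (55.49994659423828, 51.41768264770508), 12.956266403198242) -17.711418696088874 -0.11315098449706897
100.61165859641471
```

```bash
python3 -c "
from h import *
print(close_job())"
```

```text
the job is handed in; nothing more can be done
None
```

I handed the job in at about 16.5 s of the 58 s allowed. By the camera and force readings, the key is down in the shaft's slot and the hub is home against the collar over it, nose outward and let go. The hand-in returned no verdict.

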